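Load a sample cup into the sample-changer carousel

ROBOT

A 7-joint arm with a two-finger parallel gripper is mounted at the origin on a cart in front of the work surface, level with it; the furniture and walls round the work are solid. World frame = base frame: x ahead of the robot, y to its left, z up, the work surface at z = 0. Lengths are in m, angles in rad, forces in N, time in s.
With the tool pointing down it reaches from about 0.425 to 1.025 m from the base axis. Payload 3.6 kg.
Tool frame: the origin (TCP) lies midway between the tips of the shut fingers; the grasp point (between the pads) lies 19 mm behind it; z points along the fingers, y is the line along which they close (so a half turn about z gives the same grasp; the last joint's range is limited). The gripper opens to 85 mm and grips with 20 to 120 N. Pads are 22 mm wide; open, the fingers measure 114 mm over their backs; the gripper's body (76 mm by 85 mm) begins 54 mm behind the grasp point. The pads swing forward as they close: fully open they stand 13 mm farther back than shut.
Start: joints at [-1.222, 0.591, 0.048, 1.609, -0.033, 0.943, -0.034], TCP at [0.311, 0.655, 0.209] pointing down, gripper open.
Joint ranges: [-2.69, 2.69], [-0.47, 2.24], [-1.27, 1.36], [0.19, 2.51], [-1.53, 4.68], [0.08, 2.07], [-3.09, 3.09]. Speed limits (rad/s): [2.57, 2.57, 3.14, 3.14, 3.14, 3.14, 3.14].

INTERFACE

Orientations are given as a unit quaternion [w, x, y, z].
In Python, from workcell import arm gives the robot as it stands.
- The arm moves only by the shell command python3 drive.py 'ROWS'. ROWS is rows parted by semicolons, their numbers by spaces, 1 to 10 of them, each of 5 numbers: the finger opening in m, then dx, dy, dz in m, then a turn about the tool's z in rad; each row shifts and turns the commanded pose from where the row before left it, along the tool's axes as they then stand; what a row does not reach is not made up. A row lasts 1/12 s, in which the tool goes at most 0.0417 m and 0.125 rad, less where a joint would pass 70% of its speed; a pose out of reach is approached as far as the arm can. The fingers move at their own pace and stop on an object; the grip force is fixed at half the most. Time passes only in rows, so rows that do not move let the fingers close. It prints the time, the measured TCP pose, the force, the opening and the grip force at its end.
- arm.get_state(): the state, without advancing time (a new reading comes with each control period).
- arm.grab_frame(name): name is "scene" or "top" or "wrist"; returns the picture (384x512x3 uint8, blue, green, red); there is no depth.
- arm.camera_info(name): a dict with "intrinsics" (3x3 intrinsics, pixels), "world_to_cam" (4x4, takes a point from world to camera coordinates); the wrist camera has in their place "tool_from_camera" (4x4, takes a point from camera to tool coordinates, whose origin is the TCP and whose axes are the flange's). Camera axes: x right, y down, z forward; pixel columns grow to the right and rows downward; lengths in m; the calibration is good to about 2 mm. A picture is of the moment at which its call begins: read the wrist's pose just before it. camera_info takes no time and is no camera call.
- arm.hand_in(): hands the job in; it is judged then, once.
The state is a dict: "time_s": time; "joint_positions": joint angles; "qd": joint speeds; "joint_efforts": joint torques, N m; "position": TCP position; "tool_rot": TCP orientation; "wrist_force": force on the tool from outside, world axes, zero at the start; "wrist_torque": the same for the moment, N m; "finger_gap": finger opening in m; "finger_force": force on a finger pad.
Only numpy, scipy, OpenCV 4.12 (cv2) and the standard library are available. Lean on these libraries where they do the work, as an engineer would, in place of code of your own. Each camera call takes 0.05 s, during which the arm holds its last target. There are 200 camera calls.

TASK

Load the last sample cup into the sample changer: turn the carousel by the wing handle on top until its one empty nest clicks in facing the loading shelf, then nudge the cup along the shelf into that nest, past the spring roller, until it sits fully home against both fixed pins. Slide the cup, do not lift or tip it (its pressed pellet lies loose), and leave the carousel clicked in at the loading position. Do not knock about the vials and tweezers beside the changer.

Things in the scene. Friction and masses are not known exactly. Their poses are not given: they have to be found in the camera images.
- changer: Sample changer, fixed on the bench: low white housing 190 x 190 mm, on it a round grey carousel plate (radius 84 mm, top 51 mm above the bench). Origin on the bench under the carousel's axis. Towards -x lies the loading shelf, level with the plate, 85 to 190 mm from the axis; 5 mm high rails narrow it from 100 mm to 44 mm at the plate, a 4 mm lip closes its outer end. Slippery (0.12).
- carousel (a joint): Carousel angle about its upright axis (rad), positive anticlockwise from above; 0 = empty nest faces the middle of the shelf. A sprung ball on a 24-lobed wheel clicks it in every 15 degrees (0.262 rad); about 0.2 N m turns it over a click, and let go between clicks it falls into the nearest one. Starts 2 to 5 clicks on the negative side of 0.
- handle (a point): Centre of the black wing handle on top of the carousel's post, on the axis, 111 mm above the bench: a bar 58 mm long, 14 mm wide, 26 mm tall (98 to 124 mm above the bench), turning with the carousel. Its x axis runs along the bar, pointing from the empty nest towards the axis. The three fixed cups round it reach 79 mm above the bench, 36 to 76 mm from the axis.
- nest (a point): Centre of the empty nest, on the plate's top, 56 mm from the axis; turns with the carousel. x points inward to the axis, y to the left seen from outside looking inward. A cup fully home has the centre of its underside here and touches the inner pin, the side pin and the roller at once; it goes in from outside along +x. The other three nests hold fixed cups.
- pin_inner: Upright fixed steel pin, 8 mm thick, 22 mm high above the plate, on the inner side of the empty nest: its axis is at x = +23.9 mm, y = +2.5 mm in the nest's frame. Origin at its foot.
- pin_side: The same kind of pin on the right of the nest (seen from outside): its axis is at x = +1.7 mm, y = -23.9 mm in the nest's frame. Origin at its foot. Ahead of it stands a straight guide bar, 12 mm high, x -22 to -7 mm, its face at y = -21.2 mm: it keeps the cup from dodging the roller, with 1 mm to spare when the cup is home.
- roller: Steel roller, 10 mm across, barrel-faced, 7 to 16 mm above the plate, on a sprung arm pivoting at x +8, y +28 mm in the nest's frame. With a cup home it is at x -16, y +19 mm; with the nest empty it springs about 3 mm further in. A cup pushed along the nest's +x moves it aside to +y (2 to 5 N); once past, it draws the cup home and holds it on both pins. Origin on its axis, at the plate.
- roller_arm (a joint): Angle of the sprung arm (rad): 0.14 with the nest empty (its stop), about 0 with a cup home, down to about -0.25 while a cup passes.
- cup: The loose sample cup on the loading shelf: a plain steel cylinder 40 mm across, 28 mm tall, with a pale pressed pellet in its top, 0.2 to 0.33 kg; 138 to 158 mm from the carousel's axis, up to 18 mm to either side of the shelf's middle. Origin at the centre of its underside (51 mm above the bench); z up.
- vial_a: Sample vial, 23 mm across, 49 mm tall, standing on the bench on the right of the changer, about 14 cm from its axis; leave alone. Origin under its foot. Well behind and to the right of it the reagent rack's thick upright rises from the bench (about 0.8 m ahead of the robot's base, 0.35 m to its right): swing the arm in clear of it.
- vial_b: Another such vial, beside the first, nearer the robot; leave alone. Origin under its foot.
- tweezers: Steel tweezers, 131 mm long, 9 mm high, lying on the bench to the left of the loading shelf; leave alone. Origin under their middle; y along them.

How it is judged:
By the outcome, as a careful person would: the job done as asked, in the order asked, and still so for the second after the job is handed in, with the robot touching nothing.
It also fails if it takes over 58 s, if anything falls off the work surface, if the arm or the gripper's body presses on something with over 40 N, if the wrist force passes 120 N, or if a joint passes its speed limit or range.

## Working session

There is one attempt and no reset: what is moved stays moved. The work goes in short steps, Python scripts to look and compute and a shell command to move; the robot and the scene stay as the last step left them, time stands still between calls to the robot, and variables do not carry over. Pictures are saved under pics/ and viewed, at most 10 in all, crops included, and the job is handed in when it is done.

```bash
ls; mkdir -p pics
python3 - <<'E'
from workcell import arm
import cv2,numpy as np
np.set_printoptions(precision=4,suppress=True)
s=arm.get_state(); print(s['time_s'],s['position'],s['tool_rot'],s['finger_gap'])
for n in('scene','top'):
    cv2.imwrite(f'pics/{n}0.png',arm.grab_frame(n)); c=arm.camera_info(n); print(n,c['intrinsics'],c['world_to_cam'])
print(arm.camera_info('wrist'))
E
```

```text
drive.py
pics
workcell.py
0.0 [0.3102 0.6543 0.208 ] [-0.0002  0.2195  0.9756 -0.0011] 0.08498174209883298
scene [[499.7857   0.     248.8993]
 [  0.     499.7857 192.8994]
 [  0.       0.       1.    ]] [[ 0.6213 -0.7832  0.0254 -0.3889]
 [-0.4026 -0.3468 -0.8471  0.3362]
 [ 0.6722  0.5161 -0.5308  0.7094]
 [ 0.      0.      0.      1.    ]]
top [[464.4811   0.     259.4677]
 [  0.     464.4811 183.0657]
 [  0.       0.       1.    ]] [[-0.0225 -0.9996 -0.0139  0.0329]
 [-0.9936  0.0239 -0.1101  0.6274]
 [ 0.1104  0.0113 -0.9938  0.8995]
 [ 0.      0.      0.      1.    ]]
{'intrinsics': array([[306.318 ,   0.    , 259.723 ],
       [  0.    , 306.318 , 194.4845],
       [  0.    ,   0.    ,   1.    ]]), 'tool_from_camera': array([[ 0.0012, -0.9658, -0.2593,  0.0648],
       [ 1.    ,  0.001 ,  0.0009, -0.0005],
       [-0.0006, -0.2593,  0.9658, -0.1653],
       [ 0.    ,  0.    ,  0.    ,  1.    ]])}
```

```bash
python3 -c "
import cv2,numpy as np
a=cv2.imread('pics/scene0.png');b=cv2.imread('pics/top0.png')
print(a.shape)
cv2.imwrite('pics/s0.png',a);cv2.imwrite('pics/t0.png',cv2.resize(b,(768,576),interpolation=3))"
```

```text
(384, 512, 3)
```

View pics/t0.png

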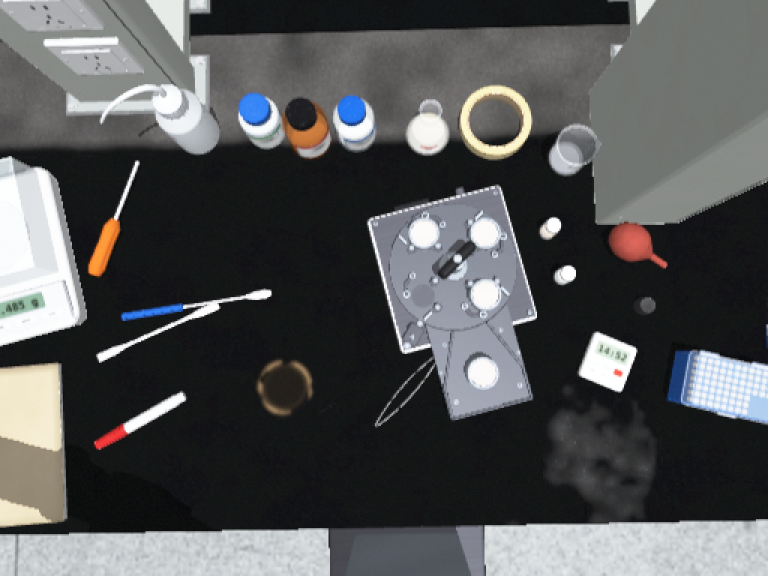

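View pics/s0.png

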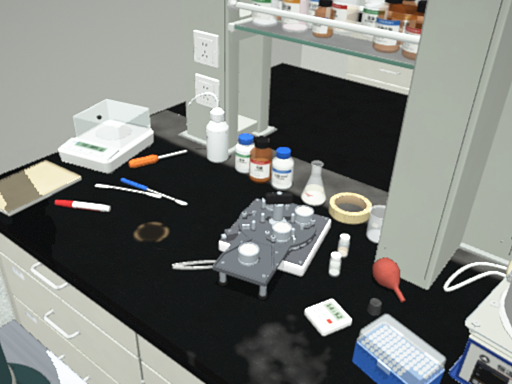

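The top view shows the changer axis at about (453,267)/1.5, handle (457,259)/1.5, empty nest (422,293)/1.5 and cup (483,372)/1.5. The shelf points towards the robot and slightly right. The scene view agrees. Next I'll get a rough fix.

```bash
cat > h.py <<'E'
from workcell import arm
import cv2,numpy as np
from scipy.spatial.transform import Rotation as Ro
np.set_printoptions(precision=4,suppress=True)
def cam(n):
    """K, camera-from-world R,t for now"""
    c=arm.camera_info(n); K=np.array(c['intrinsics'])
    if n!='wrist': T=np.array(c['world_to_cam'])
    else:
        s=arm.get_state(); W=np.eye(4); W[:3,:3]=Ro.from_quat(np.array(s['tool_rot'])[[1,2,3,0]]).as_matrix(); W[:3,3]=s['position']
        T=np.linalg.inv(W@np.array(c['tool_from_camera']))
    return K@T[:3]
def onplane(P,uv,z):
    u,v=uv; A=np.array([P[0]-u*P[2],P[1]-v*P[2]])
    return np.r_[np.linalg.solve(A[:,:2],-(A[:,2]*z+A[:,3])),z]
def tri(P1,a,P2,b):
    X=cv2.triangulatePoints(P1,P2,np.float64(a).reshape(2,1),np.float64(b).reshape(2,1))[:,0]; return X[:3]/X[3]
def proj(P,X):
    q=P@np.r_[X,1]; return q[:2]/q[2]
def shot(name,n='wrist'):
    P=cam(n); im=arm.grab_frame(n); cv2.imwrite(f'pics/{name}.png',im); np.save(f'pics/{name}.npy',P); return P,im
E
python3 - <<'E'
from h import *
P=cam('top');S=cam('scene')
for n,uv,z in [('plate',(453,267),.051),('handle',(457,259),.124),('nest',(422,293),.051),('cup',(483,372),.079),('shelfL',(451,418),.051),('shelfR',(531,400),.051),('hA',(369,218),.03),('hB',(498,187),.03),('hC',(535,317),.03),('hD',(405,352),.03),('vialA',(552,228),.049),('vialB',(566,274),.049)]:
    print(n,onplane(P,np.array(uv)/1.5,z))
print('cup',tri(P,np.array((483,372))/1.5,S,(248,251)))
print('handle',tri(P,np.array((457,259))/1.5,S,(277,199)))
t=arm.get_state();print(t['tool_rot'],t['time_s'])
E
```

```text
plate [ 0.6342 -0.0662  0.051 ]
handle [ 0.6351 -0.0655  0.124 ]
nest [ 0.6008 -0.0244  0.051 ]
cup [ 0.4972 -0.0972  0.079 ]
shelfL [ 0.4386 -0.0572  0.051 ]
shelfR [ 0.4592 -0.1609  0.051 ]
hA [0.7066 0.0441 0.03  ]
hB [ 0.7451 -0.1328  0.03  ]
hC [ 0.5669 -0.175   0.03  ]
hD [ 0.5243 -0.0004  0.03  ]
vialA [ 0.6834 -0.1992  0.049 ]
vialB [ 0.6216 -0.2146  0.049 ]
cup [ 0.4968 -0.0982  0.0698]
handle [ 0.6362 -0.0655  0.1065]
[-0.0002  0.2196  0.9756 -0.001 ] 0.1
```

```bash
R='0.085 -0.027 -0.0289 -0.0006 0'; python3 drive.py '0.085 -0.027 -0.0289 -0.0006 0;0.085 -0.027 -0.0289 -0.0006 0;0.085 -0.027 -0.0289 -0.0006 0;0.085 -0.027 -0.0289 -0.0006 0;0.085 -0.027 -0.0289 -0.0006 0;0.085 -0.027 -0.0289 -0.0006 0;0.085 -0.027 -0.0289 -0.0006 0;0.085 -0.027 -0.0289 -0.0006 0;0.085 -0.027 -0.0289 -0.0006 0;0.085 -0.027 -0.0289 -0.0006 0' | tail -3
python3 drive.py '0.04 -0.027 -0.0289 -0.0006 0;0.04 -0.027 -0.0289 -0.0006 0;0.04 -0.027 -0.0289 -0.0006 0;0.04 -0.027 -0.0289 -0.0006 0;0.04 -0.027 -0.0289 -0.0006 0;0.04 -0.027 -0.0289 -0.0006 0;0.04 -0.027 -0.0289 -0.0006 0;0.04 -0.027 -0.0289 -0.0006 0;0.04 -0.027 -0.0289 -0.0006 0;0.04 -0.027 -0.0289 -0.0006 0' | tail -3
python3 drive.py '0.04 0 0 0 0.1;0.04 0 0 0 0.1;0.04 0 0 0 0.1;0.04 0 0 0 0.09;0.04 0 0 0 0;0.04 0 0 0 0'
python3 - <<'E'
from h import *
P,im=shot('w1'); print(arm.get_state()['joint_positions'],arm.get_state()['tool_rot'])
cv2.imwrite('pics/w1v.png',cv2.resize(im,(800,600),interpolation=3))
E
```

```text
wrist_force: [1.3, -0.2, 0.2]
finger_gap: 0.0849
finger_force: 0.0
wrist_force: [1.5, 0.6, -0.2]
finger_gap: 0.0403
finger_force: 0.0
time_s: 2.27
position: [0.5506, -0.0984, 0.2209]
tool_rot: [-0.0, 0.403, 0.915, -0.0]
wrist_force: [-0.3, -0.4, 0.8]
finger_gap: 0.04
finger_force: 0.0
[-0.1276  0.3806  0.2943  1.9838 -0.1509  0.7984  0.9931] [-0.0003  0.4033  0.9151 -0.0001]
```

View pics/w1v.png

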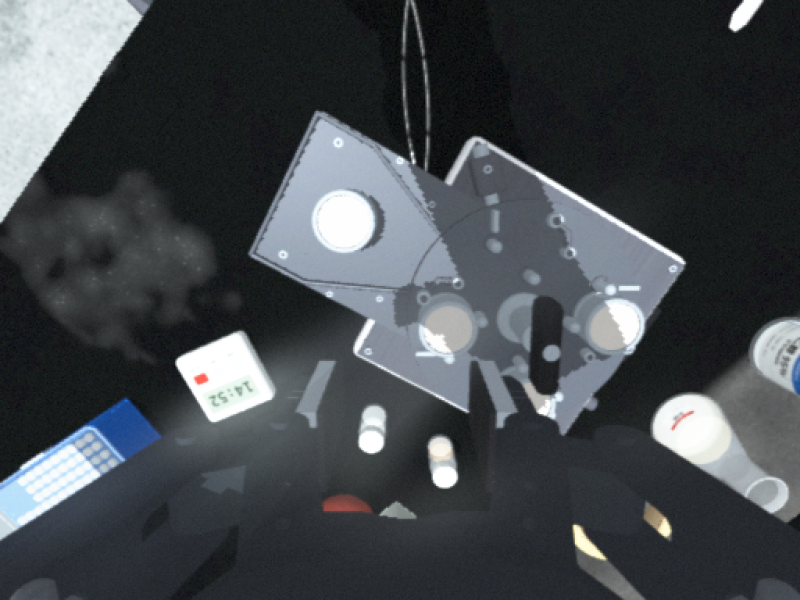

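The wrist view shows the bar of the handle running almost vertically, (546,298)–(545,393). The cup top is at (343,221), shelf corners at (319,112) and (249,254), the empty nest around (530,232), and the inner pin at (531,277).

Run:
```python
from h import *
P=np.load('pics/w1.npy');T=cam('top');k=1.5625
p=lambda u,v,z:onplane(P,(u/k,v/k),z)
cup=p(343,221,.079);print('cup',cup,'tri',tri(P,np.array((343,221))/k,T,np.array((483,372))/1.5))
a,b=p(319,112,.053),p(249,254,.053);print('shelf corners',a,b,np.linalg.norm(a-b))
d=a-b;print('psi',np.arctan2(-d[0],d[1]),'mid',(a+b)/2)
h1=p(546,298,.124);h2=p(546,393,.124);print('bar',h1,h2,np.linalg.norm(h1-h2),(h1+h2)/2,'dir',np.arctan2(*(h2-h1)[1::-1]))
print('hub', p(551,352,.124),'tri',tri(P,np.array((551,352))/k,T,np.array((457,259))/1.5))
c=[p(475,138,.03),p(684,263,.03)];d=c[1]-c[0];print('edge',np.linalg.norm(d),np.arctan2(d[1],d[0]))
# plate circle & fixed cups tops: centres
f=[p(445,328,.079),p(614,326,.079)];print(f)
t=[onplane(T,np.array(q)/1.5,.079) for q in((425,233),(485,233),(486,294))];print('fixed top',t)
print('inner pin',p(531,277,.073),'side',p(493,222,.073))
```

```text
cup [ 0.4964 -0.0982  0.079 ] tri [ 0.4979 -0.0936  0.1093]
shelf corners [ 0.4383 -0.0594  0.053 ] [ 0.4618 -0.1642  0.053 ] 0.1073251934964054
psi 0.22055899656018357 mid [ 0.45   -0.1118  0.053 ]
bar [ 0.6105 -0.0465  0.124 ] [ 0.6533 -0.0866  0.124 ] 0.058678915173745745 [ 0.6319 -0.0666  0.124 ] dir -0.7533658156447871
hub [ 0.6364 -0.0668  0.124 ] tri [ 0.6348 -0.0656  0.1271]
edge 0.1838500830093996 0.23527739404978995
[array([ 0.5934, -0.106 ,  0.079 ]), array([ 0.6762, -0.0282,  0.079 ])]
fixed top [array([ 0.6757, -0.0294,  0.079 ]), array([ 0.6738, -0.1064,  0.079 ]), array([ 0.5953, -0.1047,  0.079 ])]
inner pin [ 0.6127 -0.0425  0.073 ] side [ 0.5682 -0.034   0.073 ]
```

```bash
python3 drive.py '0.045 -0.0115 0.0277 0 -0.01;0.045 -0.0115 0.0277 0 0;0.045 -0.0115 0.0277 0 0;0.045 0 0 0.03 0;0.045 0 0 0.03 0;0.045 0 0 0 0;0.045 0 0 0 0'
python3 - <<'E'
from h import *
P,im=shot('w2'); cv2.imwrite('pics/w2v.png',cv2.resize(im,(800,600),interpolation=3)[150:600])
E
```

```text
time_s: 2.9
position: [0.6337, -0.0674, 0.1597]
tool_rot: [-0.002, 0.399, 0.917, -0.001]
wrist_force: [0.7, 0.3, 0.6]
finger_gap: 0.0452
finger_force: 0.0
```

View pics/w2v.png

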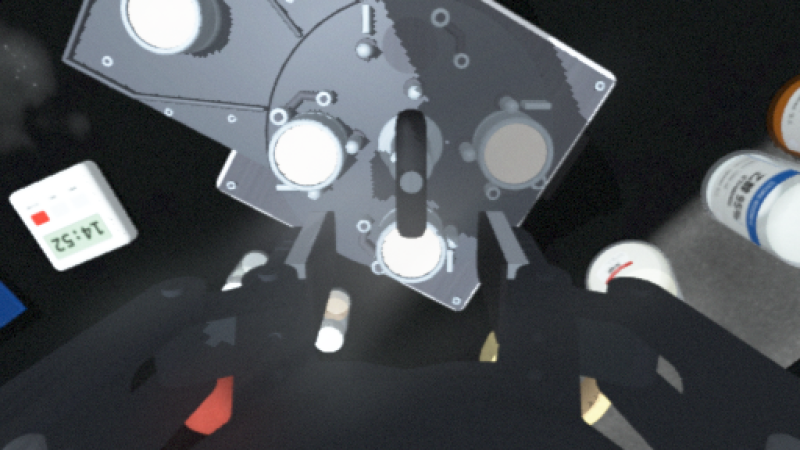

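The bar (411,110–235) lies parallel between the fingers (335 and 480) and is centred. I'll descend and close.

```bash
python3 drive.py '0.045 0 0.0005 0.032 0;0.045 0 0.0005 0.032 0;0.045 0 0 0 0;0.0 0 0 0 0;0.0 0 0 0 0;0.0 0 0 0 0;0.0 0 0 0 0'
```

```text
time_s: 3.53
position: [0.6374, -0.0682, 0.1002]
tool_rot: [0.002, 0.4, 0.916, 0.0]
wrist_force: [-1.6, -1.9, 7.0]
finger_gap: 0.0104
finger_force: 58.7
```

```bash
python3 drive.py '0 0 0 0 -0.1;0 0 0 0 -0.1;0 0 0 0 -0.1;0 0 0 0 -0.1;0 0 0 0 -0.1;0 0 0 0 -0.1;0 0 0 0 -0.1;0 0 0 0 -0.1;0 0 0 0 -0.1;0 0 0 0 -0.1'; python3 drive.py '0 0 0 0 -0.047;0 0 0 0 0;0 0 0 0 0;0 0 0 0 0'
python3 - <<'E'
from h import *
P,im=shot('w3'); cv2.imwrite('pics/w3v.png',cv2.resize(im,(800,600),interpolation=3))
q=np.array(arm.get_state()['tool_rot']);print(2*np.arctan2(q[2],q[1]),arm.get_state()['joint_positions'])
E
```

```text
time_s: 4.37
position: [0.638, -0.0662, 0.1002]
tool_rot: [0.002, -0.091, 0.996, 0.0]
wrist_force: [-1.6, 2.8, 5.9]
finger_gap: 0.0102
finger_force: 58.7
time_s: 4.7
position: [0.638, -0.0661, 0.1002]
tool_rot: [0.002, -0.112, 0.994, 0.0]
wrist_force: [-0.5, 0.5, 6.9]
finger_gap: 0.0101
finger_force: 59.0
3.3660828657747768 [ 0.078   0.6169 -0.065   1.882   0.0617  0.6402  1.7709]
```

View pics/w3v.png

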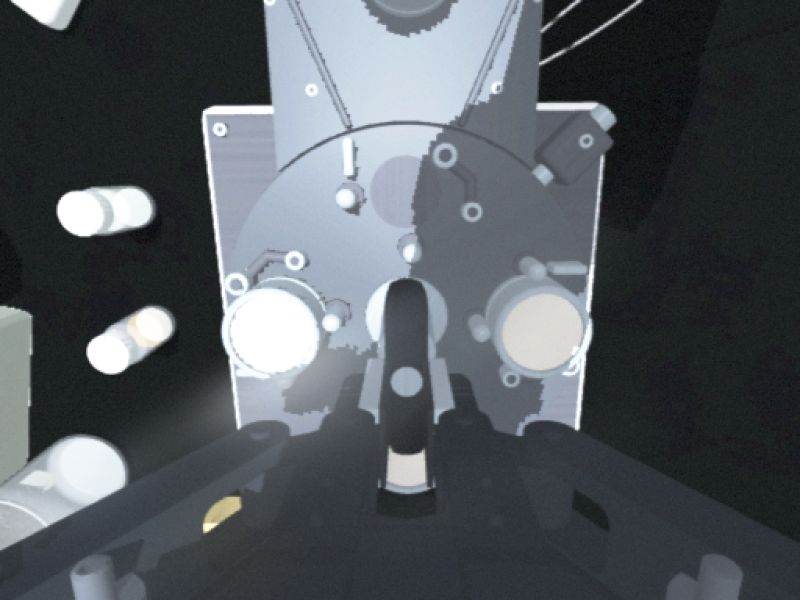

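The nest, centred at (406,190), now faces the shelf, with the pins and roller visible. I'll release, lift and back off behind the cup.

```bash
python3 drive.py '0.045 0 0 0 0;0.045 0 0 0 0;0.045 0 0 0 0;0.045 0 0 -0.03 0;0.045 0 0 -0.035 0;0 0.03 0 0 0;0 0.04 0 0 0;0 0.04 0 0 0;0 0.04 0 0 0;0 0.037 0 0 0';python3 drive.py '0 0 0 0 0;0 0 0 0 0;0 0 0 0 0'
python3 - <<'E'
from h import *
P,im=shot('w4'); shot('t4','top'); cv2.imwrite('pics/w4v.png',cv2.resize(im,(800,600),interpolation=3))
q=np.array(arm.get_state()['tool_rot']);print(2*np.arctan2(q[2],q[1]))
E
```

```text
time_s: 5.58
position: [0.4514, -0.1092, 0.1623]
tool_rot: [-0.0, -0.112, 0.994, -0.0]
wrist_force: [-1.1, -0.0, -0.4]
finger_gap: -0.0001
finger_force: 0.0
time_s: 5.83
position: [0.455, -0.1087, 0.1627]
tool_rot: [0.001, -0.112, 0.994, -0.0]
wrist_force: [1.2, 0.1, -0.0]
finger_gap: 0.0003
finger_force: 0.0
3.366579705909272
```

View pics/w4v.png

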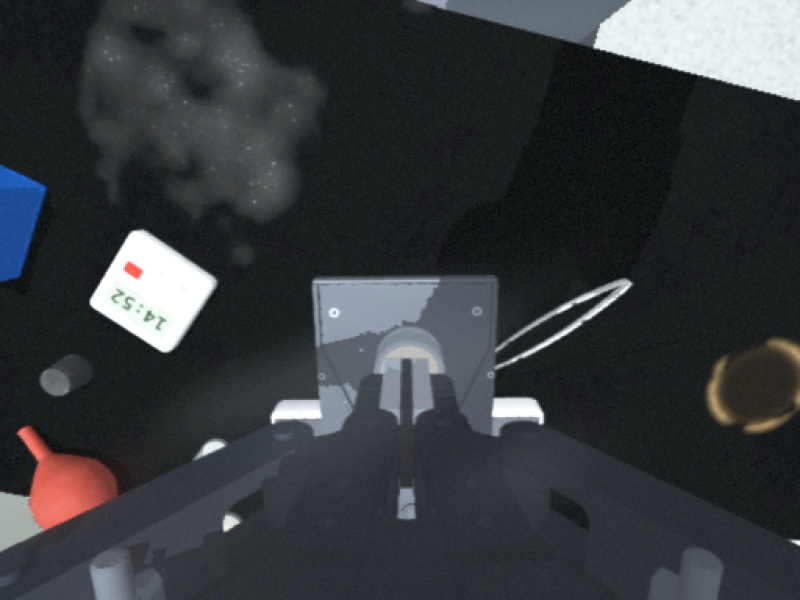

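```bash
python3 drive.py '0 0 -0.001 0.035 0;0 0 -0.001 0.035 0;0 0 0 0.0325 0;0 0 0 0 0;0 0 0 0 0;0 0 0 0 0'
python3 - <<'E'
from h import *
s=arm.get_state();c,sn=np.cos(.2249),np.sin(.2249);d=np.array(s['position'])[:2]-[.635,-.067]
print(d[0]*c+d[1]*sn,-d[0]*sn+d[1]*c,s['position'])
E
```

```text
time_s: 6.43
position: [0.4559, -0.1103, 0.0605]
tool_rot: [0.001, -0.112, 0.994, -0.0]
wrist_force: [1.4, -1.2, -0.2]
finger_gap: 0.0002
finger_force: 0.0
-0.18426632662263637 -0.0022382621292802857 [ 0.4559 -0.1103  0.0605]
```

```bash
python3 drive.py '0 -0.006 0 0 0;0 -0.006 0 0 0;0 -0.006 0 0 0;0 -0.006 0 0 0;0 -0.006 0 0 0;0 -0.006 0 0 0;0 -0.006 0 0 0;0 -0.006 0 0 0;0 -0.006 0 0 0;0 -0.006 0 0 0'
python3 drive.py '0 -0.003 0 0 0;0 -0.003 0 0 0;0 -0.003 0 0 0;0 -0.003 0 0 0;0 -0.003 0 0 0;0 0 0 0 0'
python3 - <<'E'
from h import *
s=arm.get_state();c,sn=np.cos(.2249),np.sin(.2249);d=np.array(s['position'])[:2]-[.635,-.067]
print(d[0]*c+d[1]*sn,-d[0]*sn+d[1]*c)
P,im=shot('t5','top'); Q,w=shot('w5')
cv2.imwrite('pics/v5.png',np.hstack([cv2.resize(im[110:260,245:375],(400,462),interpolation=3),cv2.resize(w[130:330,170:343],(400,462),interpolation=3)]))
E
```

```text
time_s: 7.27
position: [0.5133, -0.0969, 0.0596]
tool_rot: [-0.0, -0.112, 0.994, 0.0]
wrist_force: [-0.0, 0.6, 0.0]
finger_gap: -0.0002
finger_force: 0.0
time_s: 7.77
position: [0.5282, -0.0936, 0.0598]
tool_rot: [0.0, -0.112, 0.994, -0.0]
wrist_force: [-0.0, -0.1, -0.2]
finger_gap: 0.0
finger_force: 0.0
-0.11001388584526205 -0.002106550717258803
```

View pics/v5.png

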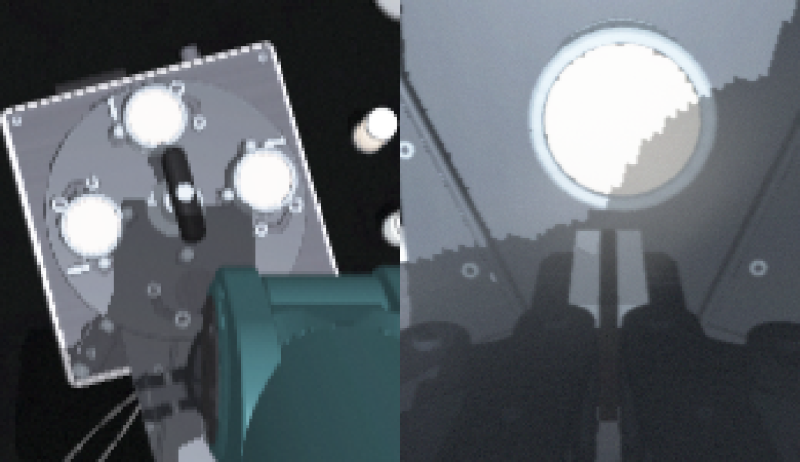

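Run:
```python
from h import *
P4=np.load('pics/w4.npy');P5=np.load('pics/w5.npy')
print('w4 old cup expected at',proj(P4,[.4965,-.098,.079]),'seen ~',(263,222))
print('w5 old cup expected at',proj(P5,[.4965,-.098,.079]),'seen (265,181) ->',onplane(P5,(265,181),.079))
print('nest in w5',proj(P5,[.635-.056*.975,-.067-.056*.2226,.051]),'axis top',proj(P5,[.635,-.067,.124]))
S,im=shot('s5','scene')
w=cv2.imread('pics/w5.png')
cv2.imwrite('pics/v6.png',np.hstack([w,cv2.resize(im[170:310,190:340],(410,384),interpolation=3)])[:, :800] if 0 else cv2.resize(np.hstack([w,cv2.resize(im[170:310,190:340],(411,384),interpolation=3)]),(800,333)))
```

```text
w4 old cup expected at [261.9368 239.5725] seen ~ (263, 222)
w5 old cup expected at [266.7565 183.7813] seen (265,181) -> [ 0.4953 -0.0992  0.079 ]
nest in w5 [263.9184 302.872 ] axis top [265.4481 501.4955]
```

View pics/v6.png

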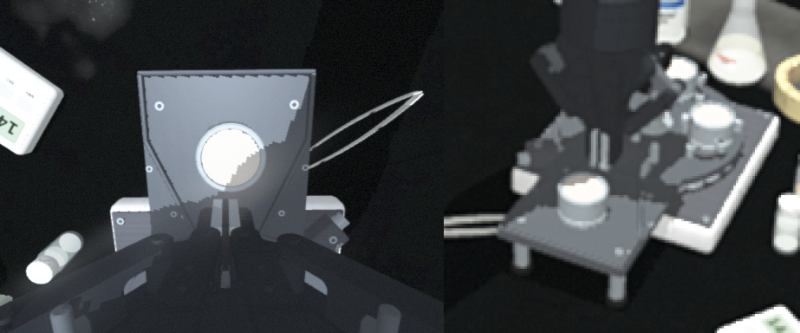

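Run:
```python
from h import *
S=np.load('pics/s5.npy');p=np.array(arm.get_state()['position'])
f=lambda q:((q[0]-190)*411/150*800/923+444-0, (q[1]-170)*384/140*333/384)
for z in(.06,.08,.1): print(z,f(proj(S,[p[0],p[1],z])))
print('cup',f(proj(S,[.4965,-.098,.079])),f(proj(S,[.4965,-.098,.051])))
print('cup tri scene/w5',tri(np.load('pics/w5.npy'),(265,181),S,((583-444)*923/800*150/411+190,183*140/333+170)))
print('w4 z for match');print([proj(np.load('pics/w4.npy'),[.4965,-.098,z]) for z in(.051,.079,.1)])
```

```text
0.06 (np.float64(600.3265481915348), np.float64(182.20515924513305))
0.08 (np.float64(601.1251488980249), np.float64(162.89619861073206))
0.1 (np.float64(601.9413695142539), np.float64(143.16121513317444))
cup (np.float64(581.8330455320306), np.float64(183.72087825555013)) (np.float64(580.9911455833203), np.float64(210.93599522622176))
cup tri scene/w5 [ 0.4953 -0.0998  0.0814]
w4 z for match
[array([261.7515, 227.8548]), array([261.9368, 239.5725]), array([262.1023, 250.0346])]
```

The cup has not moved. Its image size and position confirm the TCP pose, and the scene view puts the real fingertips at about z 0.078. So the tips sit about 19 mm behind the stated TCP and passed just over the cup. I'll go back the same way, a little higher, and come down lower behind it.

```bash
python3 drive.py '0 0 0 -0.015 0;0 0.025 0 0 0;0 0.025 0 0 0;0 0.0245 0 0 0;0 0 0 0 0;0 0 0 0 0;0 0 0 0.015 0;0 0 0 0.009 0;0 0 0 0.009 0;0 0 0 0 0'
python3 drive.py '0 -0.006 0 0 0;0 -0.006 0 0 0;0 -0.006 0 0 0;0 -0.006 0 0 0;0 -0.003 0 0 0;0 0 0 0 0'
python3 - <<'E'
from h import *
s=arm.get_state();c,sn=np.cos(.2249),np.sin(.2249);d=np.array(s['position'])[:2]-[.635,-.067]
print(d[0]*c+d[1]*sn,-d[0]*sn+d[1]*c)
S,im=shot('s6','scene');Q,w=shot('w6')
for z in (.051,.061,.071,.079): print(z,(proj(S,np.r_[np.array(s['position'])[:2],z])-[215,210])*400/80)
cv2.imwrite('pics/v7.png',np.hstack([cv2.resize(im[210:290,215:295],(400,400),interpolation=3),cv2.resize(w[80:280,160:360],(400,400),interpolation=3)]))
E
```

```text
time_s: 8.75
position: [0.4546, -0.1099, 0.0401]
tool_rot: [-0.001, -0.112, 0.994, 0.0]
wrist_force: [-0.9, 0.1, -0.7]
finger_gap: -0.0002
finger_force: 0.0
time_s: 9.25
position: [0.4831, -0.104, 0.0421]
tool_rot: [0.001, -0.112, 0.994, -0.0]
wrist_force: [0.3, 0.2, 0.6]
finger_gap: -0.0
finger_force: 0.0
-0.15630733951856313 -0.0021839322310708356
0.051 [153.8364 267.1432]
0.061 [154.4175 246.7897]
0.071 [155.0052 226.2071]
0.079 [155.4801 209.5733]
```

View pics/v7.png

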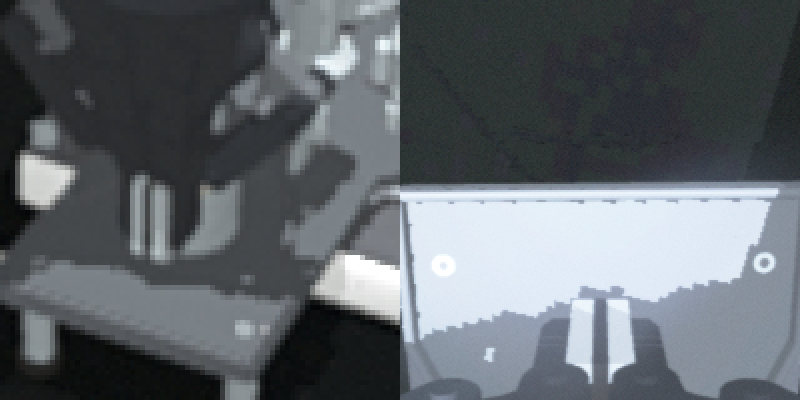

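The fingertips at (152,262) are now low behind the cup, and the cup ahead of them is moving with them. I'll keep pushing and watch the force.

```bash
python3 drive.py '0 -0.006 0 0 0;0 -0.006 0 0 0;0 -0.006 0 0 0;0 -0.006 0 0 0;0 -0.006 0 0 0;0 -0.006 0 0 0;0 -0.004 0 0 0;0 0 0 0 0'|grep -E 'pos|force'
python3 drive.py '0 -0.003 0 0 0;0 -0.003 0 0 0;0 0 0 0 0'|grep -E 'pos|force'
python3 drive.py '0 -0.003 0 0 0;0 -0.003 0 0 0;0 0 0 0 0'|grep -E 'pos|force'
python3 drive.py '0 -0.003 0 0 0;0 -0.002 0 0 0;0 0 0 0 0'|grep -E 'pos|force'
python3 - <<'E'
from h import *
s=arm.get_state();c,sn=np.cos(.2249),np.sin(.2249);d=np.array(s['position'])[:2]-[.635,-.067]
print(d[0]*c+d[1]*sn,-d[0]*sn+d[1]*c)
E
```

```text
position: [0.5211, -0.0955, 0.0417]
wrist_force: [-1.3, -1.4, -0.2]
finger_force: 0.5
position: [0.5244, -0.0939, 0.0415]
wrist_force: [-4.0, -0.6, 1.6]
finger_force: 2.0
position: [0.5319, -0.092, 0.0416]
wrist_force: [-2.4, 1.0, 0.0]
finger_force: 0.9
position: [0.5387, -0.0913, 0.0419]
wrist_force: [-0.5, -0.2, 0.2]
finger_force: 0.2
-0.09925350750625223 -0.0022482787107981836
```

```bash
for i in 1; do python3 drive.py '0 -0.003 0 0 0;0 -0.002 0 0 0;0 0 0 0 0'|grep -E 'pos|wrist_force'; done
python3 drive.py '0 -0.002 0 0 0;0 -0.001 0 0 0;0 0 0 0 0'|grep -E 'pos|force'
python3 drive.py '0 -0.002 0 0 0;0 0 0 0 0;0 0 0 0 0'|grep -E 'pos|force'
python3 - <<'E'
from h import *
s=arm.get_state();c,sn=np.cos(.2249),np.sin(.2249);d=np.array(s['position'])[:2]-[.635,-.067]
print(d[0]*c+d[1]*sn,-d[0]*sn+d[1]*c)
E
```

```text
position: [0.5434, -0.0904, 0.042]
wrist_force: [-0.6, -0.2, 0.4]
position: [0.5454, -0.0898, 0.0418]
wrist_force: [-1.0, -0.8, -0.3]
finger_force: 0.0
position: [0.5465, -0.0893, 0.0417]
wrist_force: [-0.1, 0.0, -1.0]
finger_force: 0.1
-0.0912391681412392 -0.002054293551988721
```

```bash
for k in 1; do python3 drive.py '0 -0.002 0 0 0;0 0 0 0 0;0 0 0 0 0'|grep -E 'pos|force'; done
python3 drive.py '0 -0.002 0 0 0;0 0 0 0 0;0 0 0 0 0'|grep -E 'pos|force'
python3 drive.py '0 -0.001 0 0 0;0 0 0 0 0;0 0 0 0 0'|grep -E 'pos|force'
```

```text
position: [0.5485, -0.0889, 0.0417]
wrist_force: [-1.2, 0.2, -0.2]
finger_force: 0.2
position: [0.5511, -0.0885, 0.0418]
wrist_force: [0.1, -0.8, -0.3]
finger_force: 0.0
position: [0.5516, -0.0884, 0.0418]
wrist_force: [0.5, 0.5, 0.1]
finger_force: 0.0
```

```bash
python3 drive.py '0 0.02 0 0 0;0 0 0 -0.035 0;0 0 0 -0.04 0;0 0 0 -0.04 0;0 -0.035 0 0 0;0 -0.035 0 0 0;0 -0.03 0 0 0;0 0 0 0 0;0 0 0 0 0'
python3 - <<'E'
from h import *
Q,w=shot('w8')
n=proj(Q,[.635-.056*.975,-.067-.056*.2226,.079]);print('nest top px',n)
for f in [0]:
    x,y=n.astype(int); x0,y0=max(x-80,0),max(y-60,0); c=w[y0:y0+120,x0:x0+160]; print(x0,y0,c.shape)
    cv2.imwrite('pics/v8.png',cv2.resize(c,None,fx=5,fy=5,interpolation=3)[:600,:800])
E
```

```text
time_s: 13.02
position: [0.6309, -0.0695, 0.1567]
tool_rot: [0.001, -0.113, 0.994, 0.0]
wrist_force: [-0.2, 0.3, -0.5]
finger_gap: 0.0001
finger_force: 0.0
nest top px [262.6815 130.3695]
182 70 (120, 160, 3)
```

View pics/v8.png

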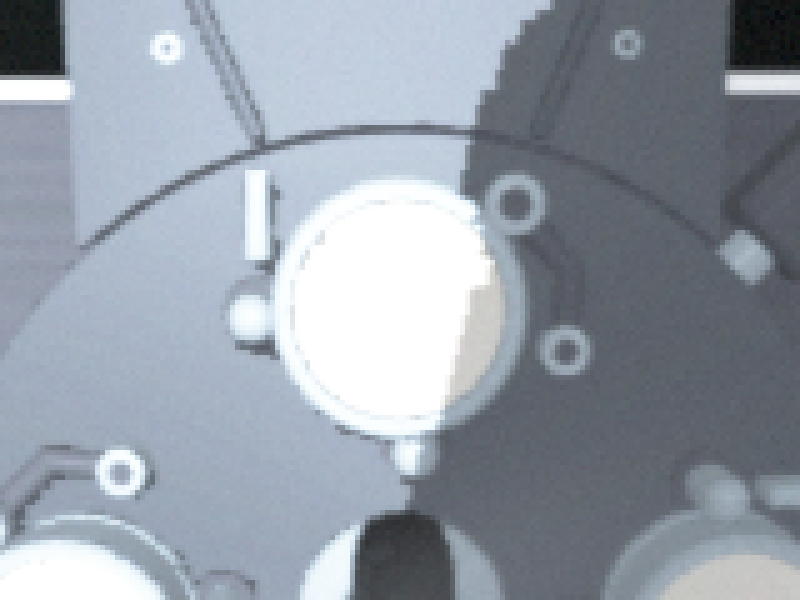

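The cup, centred at (400,308), touches the side pin (250,317) and the inner pin (412,455), with the roller (514,205) closed behind it. The carousel is in line with the shelf, and the arm is clear.

```bash
python3 -c "
from workcell import arm
print(arm.hand_in())"
```

```text
the job is handed in; nothing more can be done
None
```

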